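# Set the spindle stand's head to the marker with the screw's slack taken up

## Task

Wind the stand's head down past the marker with the crank until it seats on its bottom stop with about 10 N on the crank's grip (never 20 N or more), and keep it pressed there for half a second. Then wind it back up until its pointer is level with the marker's pointer, arriving from below so that the screw's slack is taken up in the raising direction, and let go of the crank. Do not touch the head itself, and leave the marker and the things lying around where they are.

Things in the scene. Friction and masses are not known exactly. Their poses are not given: they have to be found in the camera images.
- stand: Fixed grey bench stand for a small rotary tool: foot plate 180 x 150 x 12 mm, back column on the robot's side, bridge on top (top at 179 mm). Origin on the bench on the leadscrew's axis; z up, x towards the head's tool, yaw varies. The vertical steel leadscrew runs on this axis; one radian of the screw moves the head 2 mm.
- head: Aluminium block 45 x 60 x 45 mm with a black rotary tool 42 mm across on its +x side; it rides up and down on the leadscrew. Origin at the centre of its underside. Fully down on its bottom stop (a short steel post) the origin is 85 mm above the bench. Do not touch it.
- head_pointer (a point): Tip of the thin steel pointer (2.5 mm thick) on the head's +y side, at half thickness, 20 mm above the head's underside: 105 mm above the bench when the head is on its stop. At the start the head is 13 to 16 mm above its stop and above the marker.
- marker_tip (a point): Tip of the like pointer of the dark marker clamp on the thin rod beside the head; it faces the head's pointer across a 2 mm gap, 4 to 9 mm above where that pointer is when the head is on its stop. It must not be moved.
- crank: Dark steel crank on top of the stand, turning about the leadscrew's vertical axis; its arm's top is 198 mm above the bench. Origin on the axis 179 mm above the bench; x points along the arm to the grip, z up. Clockwise from above raises the head, anticlockwise lowers it. Turning the screw takes 3 to 4 N at the grip; on the stop the force climbs by about 2 N per mm of grip travel (0.01 rad per N).
- crank_grip (a point): Middle of the upright wooden grip of the crank, 16 mm diameter, 42 mm tall (198 to 240 mm above the bench); the point is 222 mm above the bench and 45 mm from the crank's axis. The grip spins freely on its own axis, so it can be held without turning the wrist. Let go, the crank stays.
- drive_pin (a point): Top of the 5 mm steel pin on the screw's flange, 19 mm from the axis, between the crank's two short dogs on the side opposite its arm; it turns with the screw. The crank drives the screw through it with 1.0 rad of slack: after a reversal the crank runs almost free for up to 1.0 rad.
- raise_dog (a point): Top of the crank's 6 mm dog that pushes the pin when raising, 19 mm from the axis. 5.5 mm from drive_pin when the slack is taken up in the raising direction, 23 mm when taken up in the lowering direction. The drive is springy: with 10 N at the grip on the stop this is 24.3 mm, and from 25.8 mm (20 N) it is overstrained.
- offcut: Bystander: loose wooden offcut 160 x 60 x 25 mm, origin under its centre.
- tin: Bystander: loose tin 80 mm across, 110 mm tall, origin under its centre.
- driver: Bystander: loose screwdriver lying on the bench, origin under it.
- bits: Bystander: loose grey tray 140 x 100 x 45 mm, origin under its centre.

How it is judged:
On the way:
1. the head has been wound fully down and seated on its bottom stop with at least about 5 N on the crank's grip (z of head_pointer in the frame of stand below 0.1058 m and distance between drive_pin and raise_dog above 0.0236 m), for 0.2 s.
At the end, for the whole second after the job is handed in: the head's pointer is within 1.5 mm in height of the marker's pointer, the drive pin bears on the raising dog (centres within 9 mm), and everything is at rest (z of head_pointer in the frame of marker_tip between -0.0015 and 0.0015 m and distance between drive_pin and raise_dog below 0.009 m and linear speed of head below 0.002 m/s and angular speed of crank below 0.1 rad/s); the robot touches nothing.
It fails at once if the crank is forced: its springy drive yields by over 0.2 rad (about 20 N at the grip) (distance between drive_pin and raise_dog above 0.0258 m).
It fails at once if the head is touched (contact force between any of the arm, the fingers and head above 1 N).
It fails at once if the marker is shifted (distance of marker_tip from where it was at the start of the episode above 0.0015 m).
It fails at once if a thing lying around is moved by more than 20 mm (distance of any of offcut, tin, driver, bits from where it was at the start of the episode above 0.02 m).
It also fails if it takes over 58 s, if anything falls off the work surface, if the arm or the gripper's body presses on something with over 40 N, if the wrist force passes 120 N, or if a joint passes its speed limit or range.

## Robot

A 6-joint arm with a two-finger parallel gripper is mounted at the origin on the work surface. World frame = base frame: x ahead of the robot, y to its left, z up, the work surface at z = 0. Lengths are in m, angles in rad, forces in N, time in s.
With the tool pointing down it reaches from about 0.375 to 0.75 m from the base axis. Payload 9 kg.
Tool frame: the origin (TCP) lies at the very end of the fingers, on their centre line; the grasp point (between the pads) lies 19 mm behind it (r.hold_point_z is the distance from the TCP to the grasp point, in m); z points along the fingers, y is the line along which they close (so a half turn about z gives the same grasp; the last joint's range is limited). The gripper opens to 85 mm and grips with 20 to 120 N. Pads are 22 mm wide; open, the fingers measure 114 mm over their backs; the gripper's body (76 mm by 85 mm) begins 54 mm behind the grasp point. The pads swing forward as they close: fully open they stand 13 mm farther back than shut.
Start: joints at [-1.545, 0.104, 0.097, 1.564, 0, 1.353], TCP at [0.145, -0.582, 0.231] pointing down, gripper open.
Joint ranges: [-2.99, 2.99], [-0.84, 1.86], [-1.1, 1.16], [-1.84, 2.11], [-1.51, 1.56], [-3.14, 3.14]. Speed limits (rad/s): [2.22, 2.22, 2.57, 3.14, 3.14, 3.14].

## Interface

Orientations are given as a rotation vector (axis times angle).
In Python, from station import r gives the robot as it stands. The module is installed in compiled form; this text tells all that it offers.
- The arm moves only by the tool servo_tool, never from a script. Its argument "commands" is a list of rows, each an object of numbers: "tx", "ty", "tz": the shift along the tool's x, y, z each as a share of 1000 mm, from -1 to 1; "ax", "ay", "az": the turn, a rotation vector about the tool's x, y, z each as a share of 30 degrees, from -1 to 1; "hand": the opening, from -1 (shut) to 1 (fully open). A call has 1 to 8 rows; each row is the pose to reach, as a shift and turn from the pose commanded when the call began, along the tool's axes at that moment; what a row does not reach only later rows make up. A row lasts 1/10 s, in which the tool goes at most 50 mm and 8.59 degrees, less where a joint would pass 70% of its speed; a pose out of reach is approached as far as the arm can. A call with a number of a shift or a turn outside -1 to 1 is refused whole. A call with a gripper value outside its range is refused whole. The fingers move at their own pace and stop on an object; "newtons" is the grip in N (left out, the last holds). Time passes only in rows, so rows that repeat a pose let the fingers close. It gives the time, the measured TCP pose, the force, the opening and the grip force at its end, in the units of the state.
- r.get_state(): the state, without advancing time (a new reading comes with each control period).
- r.snapshot(name): name is "scene" or "top"; returns a dict with "img" (384x512x3 uint8, red, green, blue), "fovy" (degrees; the focal length in pixels is half the picture's height over the tangent of half this angle, whatever the lens; pixels are square), "cx", "cy" (the principal point, pixels), "rvec" (rotation vector, rad) and "tvec" (3), from world to camera coordinates, as OpenCV has them. Camera axes: x right, y down, z forward; pixel columns grow to the right and rows downward; lengths in m; the calibration is good to about 2 mm. A picture is of the moment at which its call begins. There is no depth.
- r.hand_in(): hands the job in; it is judged then, once.
The state is a dict: "t": time; "joint_positions": joint angles; "dq": joint speeds; "effort": joint torques, N m; "eef_pos": TCP position; "eef_rot": TCP orientation; "wrist_force": force on the tool from outside, world axes, zero at the start; "moment": the same for the moment, N m; "gripper_width": finger opening in m; "gripper_force": force on a finger pad.
Only numpy, scipy, OpenCV 4.12 (cv2) and the standard library are available. Lean on these libraries where they do the work, as an engineer would, in place of code of your own. Each camera call takes 0.05 s, during which the arm holds its last target. There are 200 camera calls.

## Working session

There is one attempt and no reset: what is moved stays moved. The work goes in short steps, Python scripts to look and compute and a tool call to move; the robot and the scene stay as the last step left them, time stands still between calls to the robot, and variables do not carry over. Pictures are saved under pics/ and viewed, at most 10 in all, crops included, and the job is handed in when it is done.

Besides the shell and the picture viewer there is one more tool, called after ">>>" by a JSON object that holds its "fn" and its "kwargs", one argument or row to a line. servo_tool: Moves the arm, as the interface text tells. Its arguments: {"type":"object","properties":{"commands":{"type":"array","items":{"type":"object","properties":{"tx":{"type":"number"},"ty":{"type":"number"},"tz":{"type":"number"},"ax":{"type":"number"},"ay":{"type":"number"},"az":{"type":"number"},"hand":{"type":"number"}}}},"newtons":{"type":"number"}},"required":["commands"]}

```bash
mkdir -p pics
cat > h.py <<'E'
from station import r
import numpy as np, cv2
def snap(n,save=None):
    s=r.snapshot(n)
    if save: cv2.imwrite('pics/'+save,s['img'][:,:,::-1])
    return s
def K(s):
    h=s['img'].shape[0]; f=h/2/np.tan(np.radians(s['fovy'])/2)
    return np.array([[f,0,s['cx']],[0,f,s['cy']],[0,0,1]])
def ray(s,u,v):
    R,_=cv2.Rodrigues(np.array(s['rvec'],float)); t=np.array(s['tvec'],float)
    return -R.T@t, R.T@np.linalg.inv(K(s))@np.array([u,v,1.])
def plane(s,u,v,z):
    c,d=ray(s,u,v); return c+d*(z-c[2])/d[2]
def proj(s,P):
    return cv2.projectPoints(np.array(P,float).reshape(-1,1,3),np.array(s['rvec'],float),np.array(s['tvec'],float),K(s),None)[0].reshape(-1,2)
def crop(s,x0,y0,x1,y1,k,name):
    cv2.imwrite('pics/'+name,cv2.resize(np.ascontiguousarray(s['img'][y0:y1,x0:x1,::-1]),None,fx=k,fy=k,interpolation=cv2.INTER_CUBIC))
E
python3 - <<'E'
from h import *
a=snap('scene');b=snap('top')
cv2.imwrite('pics/a.png',np.vstack([a['img'],b['img']])[:,:,::-1][:, :] if 0 else cv2.resize(np.hstack([a['img'],b['img']])[:,:,::-1],(800,300)))
cv2.imwrite('pics/s.png',a['img'][:,:,::-1]);cv2.imwrite('pics/t.png',b['img'][:,:,::-1])
for s in(a,b): print(ray(s,256,192),s['fovy'])
print(r.get_state())
E
```

```text
(array([ 1.28841349, -0.36623412,  1.55702505]), array([-0.47380674,  0.21825072, -0.85315995])) 43.771468774992634
(array([ 0.21918389, -0.02695346,  1.69001894]), array([ 0.20343865,  0.02382261, -0.97882424])) 42.29259125357224
{'t': 0.1, 'joint_positions': array([-1.54470123e+00,  1.04596986e-01,  9.65750253e-02,  1.56389026e+00,
        2.52270220e-05,  1.35310018e+00]), 'dq': array([ 1.40781676e-04,  3.15769471e-04,  2.37139256e-03,  3.10588273e-04,
       -8.56108624e-04,  9.06420252e-05]), 'effort': array([ 6.53601252e-03, -5.58206391e+01,  5.04720783e+01,  1.30110048e-02,
       -2.64245255e-04,  5.78738252e-06]), 'eef_pos': array([ 0.14484174, -0.58196766,  0.23064043]), 'eef_rot': array([-3.11718166e+00, -3.81863964e-01, -2.07037490e-04]), 'wrist_force': array([-0.08959408, -0.0001291 , -0.07061763]), 'moment': array([-0.04106281, -0.01341788,  0.00837375]), 'gripper_force': 0.0, 'gripper_width': 0.08571005228276155}
```

View pics/s.png

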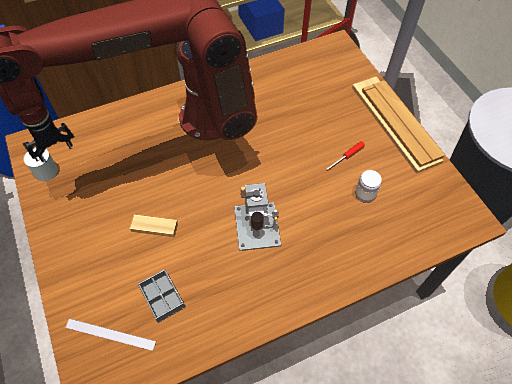

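View pics/t.png

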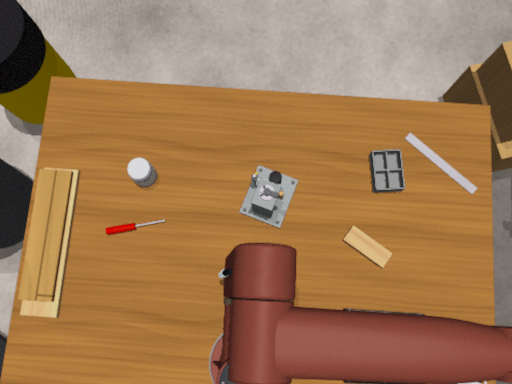

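The scene picture shows the stand near (257,218), and the top picture shows it near (269,195). Its yaw is small. Next I'll zoom in on both.

Run:
```python
from h import *
a=snap('scene');b=snap('top')
A=cv2.resize(a['img'][170:260,220:300],None,fx=6.66,fy=6.66,interpolation=cv2.INTER_CUBIC)[:,:,::-1][:600,:400]
B=cv2.resize(b['img'][155:235,230:310],None,fx=5,fy=5,interpolation=cv2.INTER_CUBIC)[:,:,::-1]
A=cv2.resize(A,(400,600)); o=np.zeros((600,800,3),np.uint8); o[:,:400]=A; o[:400,400:]=B
cv2.imwrite('pics/c1.png',o)
print(plane(b,269,195,0), plane(b,269,195,.2))
```

```text
[ 0.56302927 -0.0316435   0.        ] [ 0.52233797 -0.03108847  0.2       ]
```

View pics/c1.png

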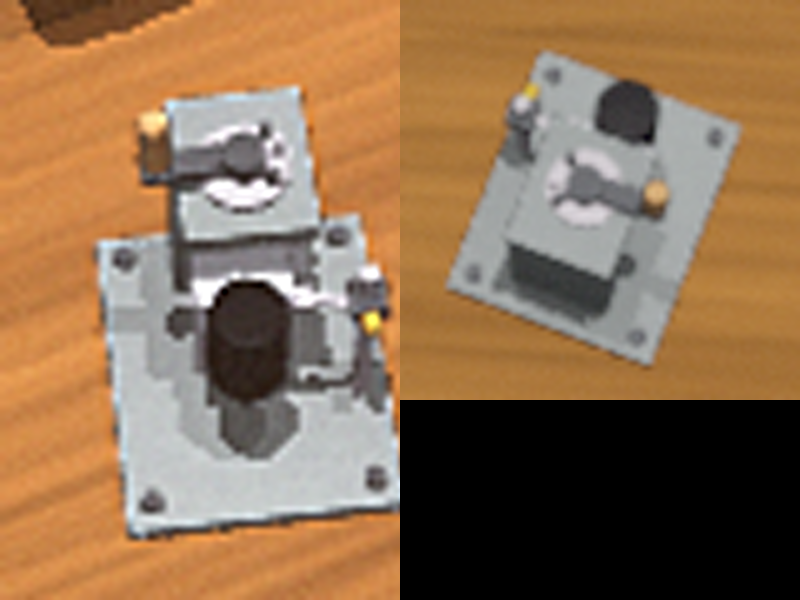

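The zoom shows these positions:
- **Grip top:** about (281,193) in top and (242.8,188.3) in scene.
- **Hub:** about (267.4,192) in top and (256.5,192.8) in scene.
- **Stand yaw:** about -20°.
- **Pointers:** they run right of the head, near (262–273,213–215) in scene.

```bash
cat >> h.py <<'E'
def tri(s1,p1,s2,p2):
    c1,d1=ray(s1,*p1);c2,d2=ray(s2,*p2); d1/=np.linalg.norm(d1);d2/=np.linalg.norm(d2)
    k=np.linalg.lstsq(np.c_[d1,-d2],c2-c1,rcond=None)[0]
    P=c1+k[0]*d1;Q=c2+k[1]*d2
    return (P+Q)/2,np.linalg.norm(P-Q)
E
python3 - <<'E'
from h import *
a=snap('scene');b=snap('top')
print('grip top', tri(a,(242.8,188.3),b,(281,193)))
print(plane(a,242.8,188.3,.24),plane(b,281,193,.24))
print('hub',tri(a,(256.5,192.8),b,(267.4,192)),plane(a,256.5,192.8,.199),plane(b,267.4,192,.199))
# foot plate corners in top crop -> z=.012
for u,v in[(540,52),(740,127),(652,365),(447,290)]: print(plane(b,230+(u-400)/5,155+v/5,.012))
h=cv2.cvtColor(b['img'],cv2.COLOR_RGB2HSV)[186:200,274:288]
print(h[:,:,1])
h=cv2.cvtColor(a['img'],cv2.COLOR_RGB2HSV)[182:200,236:250]
print(h[:,:,2])
E
```

```text
grip top (array([ 0.52420636, -0.06413639,  0.2369139 ]), np.float64(0.004661073342454799))
[ 0.52666224 -0.06261337  0.24      ] [ 0.52281707 -0.06626362  0.24      ]
hub (array([ 0.53396052, -0.02151095,  0.19430292]), np.float64(0.008545341948285063)) [ 0.53775081 -0.01859712  0.199     ] [ 0.5315636  -0.02555833  0.199     ]
[0.66307811 0.01384286 0.012     ]
[ 0.61930333 -0.12845611  0.012     ]
[ 0.44904178 -0.07805623  0.012     ]
[0.4906332  0.06522793 0.012     ]
[[  6   9   6   5   6   6   5   8   5   4   6   6   4   6]
 [  6   6   5   5   6   8   7   9   6   6   6   7   7   4]
 [  4   5   6   8   9   6   9   7   3   6   6   6   6   6]
 [  0   6   8   6   5   6   7   3   5   5   6   9   7   9]
 [  3   6   6   6   6   5   6  14   5   6   4   7   6   7]
 [  5   5   5   5   6  34  82  88  79  17   9   7   6   9]
 [ 12   6   6   7   9  95 111 109 112  54   6   6   7   6]
 [  9  11  11  10  38 103 106 112 109  84   9   4   4   7]
 [ 13   9  11   7  44 121 115 112 112  80   5   7   7   4]
 [ 11   9  11   7  51 124 123 123 126  45   6   7   9   9]
 [ 10  10  11  11  65 119 134 135
[... 566 characters left out ...]
1 207 201 165 244 255 255 255 146 197 185 185 190]
 [202 205 203 212 181 214 253 246 166 133 202 191 196 190]
 [206 211 217 222 173  93 164 167  94 116 218 195 194 189]
 [219 221 220 220 181  90 103 110 100 105 213 193 198 197]
 [219 216 216 220 204 103 111 117 106  95 152 144 120 108]
 [213 211 215 202 151 102 109 117 111  87 114 110 107 109]
 [212 208 215 214 164 100 117 118 114  92 121 117 119 120]
 [212 217 217 219 212  94 120 121 119  77 124 129 124 121]
 [213 214 209 220 214 108 100  72 124 101  77  64  53  48]
 [215 213 214 217 213 110  56  69  96  48  56  72  79  84]
 [217 213 211 210 215 220 225 229 219 122  64  98  93 117]
 [209 214 212 214 206 204 207 210 210 114 101 224 206 203]]
```

>>> {"fn": "servo_tool", "kwargs": {
  "commands": [
    {"tx": 0,"ty": 0,"tz": -0.06,"hand": 0.2},
    {"tx": 0.49,"ty": -0.41,"tz": -0.06,"hand": 0.2},
    {"tx": 0.49,"ty": -0.41,"tz": -0.06,"hand": 0.2},
    {"tx": 0.49,"ty": -0.41,"tz": -0.06,"hand": 0.2},
    {"tx": 0.49,"ty": -0.41,"tz": -0.06,"hand": 0.2},
    {"tx": 0.49,"ty": -0.41,"tz": -0.06,"hand": 0.2},
    {"tx": 0.49,"ty": -0.41,"tz": -0.06,"hand": 0.2},
    {"tx": 0.49,"ty": -0.41,"tz": -0.06,"hand": 0.2}
  ],
  "newtons": 30
}}

```text
invalid input at $.commands[0]: expected keys tx, ty, tz, ax, ay, az, hand
```

>>> {"fn": "servo_tool", "kwargs": {
  "commands": [
    {"tx": 0,"ty": 0,"tz": -0.06,"ax": 0,"ay": 0,"az": 0,"hand": 0.2},
    {"tx": 0.49,"ty": -0.41,"tz": -0.06,"ax": 0,"ay": 0,"az": 0,"hand": 0.2},
    {"tx": 0.49,"ty": -0.41,"tz": -0.06,"ax": 0,"ay": 0,"az": 0,"hand": 0.2},
    {"tx": 0.49,"ty": -0.41,"tz": -0.06,"ax": 0,"ay": 0,"az": 0,"hand": 0.2},
    {"tx": 0.49,"ty": -0.41,"tz": -0.06,"ax": 0,"ay": 0,"az": 0,"hand": 0.2},
    {"tx": 0.49,"ty": -0.41,"tz": -0.06,"ax": 0,"ay": 0,"az": 0,"hand": 0.2},
    {"tx": 0.49,"ty": -0.41,"tz": -0.06,"ax": 0,"ay": 0,"az": 0,"hand": 0.2},
    {"tx": 0.49,"ty": -0.41,"tz": -0.06,"ax": 0,"ay": 0,"az": 0,"hand": 0.2}
  ],
  "newtons": 30
}}

```text
t: 1.1
eef_pos: [0.3519, -0.2978, 0.2869]
eef_rot: [3.118, 0.381, 0.001]
wrist_force: [1.4, -0.2, 0.3]
gripper_width: 0.0514
gripper_force: 0.0
```

>>> {"fn": "servo_tool", "kwargs": {
  "commands": [
    {"tx": 0.22,"ty": -0.18,"tz": 0,"ax": 0,"ay": 0,"az": 0,"hand": 0.1},
    {"tx": 0.22,"ty": -0.18,"tz": 0,"ax": 0,"ay": 0,"az": 0,"hand": 0.1},
    {"tx": 0.22,"ty": -0.18,"tz": 0,"ax": 0,"ay": 0,"az": 0,"hand": 0.1},
    {"tx": 0.22,"ty": -0.18,"tz": 0,"ax": 0,"ay": 0,"az": 0,"hand": 0.1},
    {"tx": 0.22,"ty": -0.18,"tz": 0,"ax": 0,"ay": 0,"az": 0,"hand": 0.1},
    {"tx": 0.22,"ty": -0.18,"tz": 0,"ax": 0,"ay": 0,"az": 0,"hand": 0.1},
    {"tx": 0.22,"ty": -0.18,"tz": 0,"ax": 0,"ay": 0,"az": 0,"hand": 0.1},
    {"tx": 0.22,"ty": -0.18,"tz": 0,"ax": 0,"ay": 0,"az": 0,"hand": 0.1}
  ]
}}

```text
t: 1.9
eef_pos: [0.5212, -0.0712, 0.2865]
eef_rot: [3.118, 0.385, -0.001]
wrist_force: [-0.3, -0.2, -0.3]
gripper_width: 0.0472
gripper_force: 0.0
```

```bash
cat >> h.py <<'E'
from scipy.spatial.transform import Rotation as Ro
def tool(d):
    return Ro.from_rotvec(r.get_state()['eef_rot']).inv().apply(d)
E
python3 - <<'E'
from h import *
s=r.get_state();p=np.array(s['eef_pos']);print(s['t'],p,s['wrist_force'],s['joint_positions'],s['gripper_width'])
print(tool(np.array([.5235,-.065,.206])-p))
a=snap('scene');crop(a,215,140,315,240,6,'c2.png')
E
```

```text
1.9 [ 0.52119217 -0.07120585  0.28654914] [-0.28544651 -0.2185049  -0.25553482] [-3.84495606e-01 -1.00316026e-01 -6.54879917e-03  1.66506952e+00
 -3.69724190e-04  2.51145021e+00] 0.0472341525598855
[ 0.00379819 -0.00545837  0.08054677]
```

View pics/c2.png

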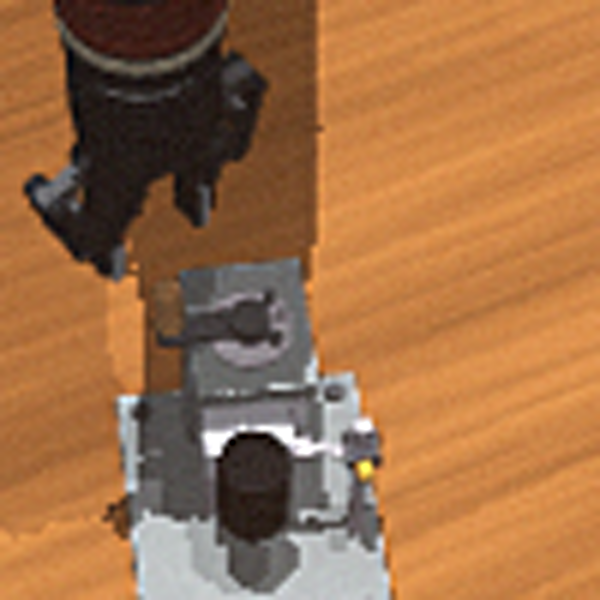

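The picture shows the fingers above and behind the crank, with tips near crop (115,272) and (200,220). The pointers stay visible. I'll descend now and close on the grip.

>>> {"fn": "servo_tool", "kwargs": {
  "commands": [
    {"tx": 0.004,"ty": -0.006,"tz": 0.03,"ax": 0,"ay": 0,"az": 0,"hand": 0.1},
    {"tx": 0.004,"ty": -0.006,"tz": 0.06,"ax": 0,"ay": 0,"az": 0,"hand": 0.1},
    {"tx": 0.004,"ty": -0.006,"tz": 0.079,"ax": 0,"ay": 0,"az": 0,"hand": 0.1},
    {"tx": 0.004,"ty": -0.006,"tz": 0.079,"ax": 0,"ay": 0,"az": 0,"hand": 0.1},
    {"tx": 0.004,"ty": -0.006,"tz": 0.079,"ax": 0,"ay": 0,"az": 0,"hand": -0.5},
    {"tx": 0.004,"ty": -0.006,"tz": 0.079,"ax": 0,"ay": 0,"az": 0,"hand": -0.8},
    {"tx": 0.004,"ty": -0.006,"tz": 0.079,"ax": 0,"ay": 0,"az": 0,"hand": -0.8},
    {"tx": 0.004,"ty": -0.006,"tz": 0.079,"ax": 0,"ay": 0,"az": 0,"hand": -0.8}
  ],
  "newtons": 30
}}

```text
t: 2.75
eef_pos: [0.5242, -0.0653, 0.2093]
eef_rot: [3.117, 0.382, 0.003]
wrist_force: [-1.1, 0.5, 6.1]
gripper_width: 0.015
gripper_force: 29.5
```

Run:
```python
from h import *
s=r.get_state();print(s)
```

```text
{'t': 2.75, 'joint_positions': array([-3.71729466e-01, -1.21635886e-01, -1.67247187e-01,  1.52286063e+00,
       -7.68585727e-05,  2.52606305e+00]), 'dq': array([ 0.00317208,  0.00029937, -0.00124745, -0.00341491, -0.0043776 ,
        0.00021745]), 'effort': array([-4.23145350e-01, -4.15229559e+01,  4.76446760e+01, -2.88074724e-01,
       -2.10197554e-01,  2.22676477e-03]), 'eef_pos': array([ 0.52421036, -0.06529011,  0.20926299]), 'eef_rot': array([3.11711817, 0.38187013, 0.00315689]), 'wrist_force': array([-1.06949152,  0.46194452,  6.08373724]), 'moment': array([0.27253822, 0.05280499, 0.00877126]), 'gripper_force': 29.472173780668527, 'gripper_width': 0.014965980053002243}
```

```bash
cat > arc.py <<'E'
from h import *
import sys
# usage: arc.py cx cy step(rad/row, + = ccw lowering) n [start pos from state]
def info(cx,cy):
    s=r.get_state();p=np.array(s['eef_pos']);f=np.array(s['wrist_force'])
    d=p[:2]-[cx,cy];th=np.arctan2(d[1],d[0]);e=d/np.linalg.norm(d);t=np.array([-e[1],e[0]])
    print('t %.2f ang %.3f rad %.4f z %.4f Ftan %.1f Frad %.1f Fz %.1f rv %s w %.4f'%(s['t'],th,np.linalg.norm(d),p[2],f[:2]@t,f[:2]@e,f[2],np.round(s['eef_rot'],3),s['gripper_width']))
    return p,th
if __name__=='__main__':
    cx,cy,st,n=map(float,sys.argv[1:5]);p,th=info(cx,cy)
    r0=np.linalg.norm(p[:2]-[cx,cy])
    for i in range(1,int(n)+1):
        a=th+st*i;rr=r0+(.045-r0)*min(1,i/4)
        print(np.round(tool([cx+rr*np.cos(a)-p[0],cy+rr*np.sin(a)-p[1],0]),4)[:2],end=' ')
E
python3 arc.py .5333 -.0213 .1 8
```

```text
t 2.75 ang -1.775 rad 0.0449 z 0.2093 Ftan -1.1 Frad -0.2 Fz 6.1 rv [3.117e+00 3.820e-01 3.000e-03] w 0.0150
[0.0041 0.0018] [0.0084 0.0031] [0.0128 0.004 ] [0.0173 0.0045] [0.0218 0.0044] [0.0263 0.004 ] [0.0307 0.0031] [0.035  0.0017]
```

>>> {"fn": "servo_tool", "kwargs": {
  "commands": [
    {"tx": 0.004,"ty": 0.002,"tz": -0.002,"ax": 0,"ay": 0,"az": 0,"hand": -0.8},
    {"tx": 0.008,"ty": 0.003,"tz": -0.002,"ax": 0,"ay": 0,"az": 0,"hand": -0.8},
    {"tx": 0.013,"ty": 0.004,"tz": -0.002,"ax": 0,"ay": 0,"az": 0,"hand": -0.8},
    {"tx": 0.017,"ty": 0.0045,"tz": -0.002,"ax": 0,"ay": 0,"az": 0,"hand": -0.8},
    {"tx": 0.022,"ty": 0.0045,"tz": -0.002,"ax": 0,"ay": 0,"az": 0,"hand": -0.8},
    {"tx": 0.026,"ty": 0.004,"tz": -0.002,"ax": 0,"ay": 0,"az": 0,"hand": -0.8},
    {"tx": 0.031,"ty": 0.003,"tz": -0.002,"ax": 0,"ay": 0,"az": 0,"hand": -0.8},
    {"tx": 0.035,"ty": 0.0015,"tz": -0.002,"ax": 0,"ay": 0,"az": 0,"hand": -0.8}
  ]
}}

```text
t: 3.55
eef_pos: [0.5572, -0.0575, 0.2093]
eef_rot: [-3.117, -0.382, 0.004]
wrist_force: [-6.5, 3.0, 0.6]
gripper_width: 0.0151
gripper_force: 30.6
```

```bash
python3 arc.py .5333 -.0213 .15 8
```

```text
t 3.55 ang -0.986 rad 0.0434 z 0.2093 Ftan -3.7 Frad -6.1 Fz 0.6 rv [-3.117 -0.382  0.004] w 0.0151
[ 0.0061 -0.0023] [ 0.0119 -0.0055] [ 0.0172 -0.0095] [ 0.0219 -0.0144] [ 0.0254 -0.0201] [ 0.0281 -0.0263] [ 0.0298 -0.0328] [ 0.0305 -0.0395]
```

```bash
cat > arc.py <<'E'
from h import *
import sys,json,os
# arc.py dtx dty cx cy step n : add last row (dtx,dty) to tracked command, then print next rows on circle
R=Ro.from_rotvec([3.1172,.3819,0])
c=json.load(open('cmd.json')) if os.path.exists('cmd.json') else [.5242,-.0653]
dx,dy,cx,cy,st,n=map(float,sys.argv[1:7])
c=np.array(c)+R.apply([dx,dy,0])[:2]; json.dump(list(c),open('cmd.json','w'))
s=r.get_state();p=np.array(s['eef_pos']);f=np.array(s['wrist_force'])
def pol(q): d=q-np.array([cx,cy]); return np.arctan2(d[1],d[0]),np.linalg.norm(d)
th,ra=pol(p[:2]);tc,rc=pol(c);e=np.array([np.cos(th),np.sin(th)]);t=np.array([-e[1],e[0]])
print('t %.2f meas %.3f %.4f cmd %.3f %.4f z %.4f Ftan %.1f Frad %.1f Fz %.1f w %.4f p %s'%(s['t'],th,ra,tc,rc,p[2],f[:2]@t,f[:2]@e,f[2],s['gripper_width'],np.round(p,4)))
for i in range(1,int(n)+1):
    a=tc+st*i;rr=rc+(.045-rc)*min(1,i/3)
    print(np.round(R.inv().apply([cx+rr*np.cos(a)-c[0],cy+rr*np.sin(a)-c[1],0]),4)[:2],end=' ')
E
python3 arc.py .035 .0015 .5311 -.0208 .15 8
```

```text
t 3.55 meas -0.951 0.0450 cmd -0.939 0.0465 z 0.2093 Ftan -3.5 Frad -6.2 Fz 0.6 w 0.0151 p [ 0.5572 -0.0575  0.2093]
[ 0.006  -0.0035] [ 0.0113 -0.0079] [ 0.0159 -0.0129] [ 0.02   -0.0182] [ 0.0233 -0.0241] [ 0.0256 -0.0304] [ 0.027 -0.037] [ 0.0274 -0.0438]
```

>>> {"fn": "servo_tool", "kwargs": {
  "commands": [
    {"tx": 0.006,"ty": -0.0035,"tz": 0,"ax": 0,"ay": 0,"az": 0,"hand": -0.8},
    {"tx": 0.011,"ty": -0.008,"tz": 0,"ax": 0,"ay": 0,"az": 0,"hand": -0.8},
    {"tx": 0.016,"ty": -0.013,"tz": 0,"ax": 0,"ay": 0,"az": 0,"hand": -0.8},
    {"tx": 0.02,"ty": -0.018,"tz": 0,"ax": 0,"ay": 0,"az": 0,"hand": -0.8},
    {"tx": 0.023,"ty": -0.024,"tz": 0,"ax": 0,"ay": 0,"az": 0,"hand": -0.8},
    {"tx": 0.0255,"ty": -0.0305,"tz": 0,"ax": 0,"ay": 0,"az": 0,"hand": -0.8},
    {"tx": 0.027,"ty": -0.037,"tz": 0,"ax": 0,"ay": 0,"az": 0,"hand": -0.8},
    {"tx": 0.0275,"ty": -0.044,"tz": 0,"ax": 0,"ay": 0,"az": 0,"hand": -0.8}
  ]
}}

```text
t: 4.35
eef_pos: [0.5741, -0.0083, 0.2098]
eef_rot: [3.118, 0.382, 0.001]
wrist_force: [-2.1, -4.4, -1.0]
gripper_width: 0.015
gripper_force: 30.0
```

```bash
python3 arc.py .0275 -.044 .5311 -.0208 .2 8
```

```text
t 4.35 meas 0.283 0.0448 cmd 0.266 0.0451 z 0.2098 Ftan -3.7 Frad -3.2 Fz -1.0 w 0.0150 p [ 0.5741 -0.0083  0.2098]
[-0.0011 -0.0089] [-0.004  -0.0175] [-0.0085 -0.0252] [-0.0144 -0.032 ] [-0.0216 -0.0374] [-0.0297 -0.0413] [-0.0384 -0.0435] [-0.0474 -0.044 ]
```

>>> {"fn": "servo_tool", "kwargs": {
  "commands": [
    {"tx": -0.001,"ty": -0.009,"tz": 0,"ax": 0,"ay": 0,"az": 0,"hand": -0.8},
    {"tx": -0.004,"ty": -0.0175,"tz": 0,"ax": 0,"ay": 0,"az": 0,"hand": -0.8},
    {"tx": -0.0085,"ty": -0.025,"tz": 0,"ax": 0,"ay": 0,"az": 0,"hand": -0.8},
    {"tx": -0.0145,"ty": -0.032,"tz": 0,"ax": 0,"ay": 0,"az": 0,"hand": -0.8},
    {"tx": -0.0215,"ty": -0.0375,"tz": 0,"ax": 0,"ay": 0,"az": 0,"hand": -0.8},
    {"tx": -0.0295,"ty": -0.0415,"tz": 0,"ax": 0,"ay": 0,"az": 0,"hand": -0.8},
    {"tx": -0.0385,"ty": -0.0435,"tz": 0,"ax": 0,"ay": 0,"az": 0,"hand": -0.8},
    {"tx": -0.0475,"ty": -0.044,"tz": 0,"ax": 0,"ay": 0,"az": 0,"hand": -0.8}
  ]
}}

```text
t: 5.15
eef_pos: [0.5172, 0.0229, 0.2099]
eef_rot: [3.118, 0.382, 0.003]
wrist_force: [6.6, -5.5, -2.9]
gripper_width: 0.0149
gripper_force: 29.8
```

```bash
python3 arc.py -.0475 -.044 .5311 -.0208 .18 8
```

```text
t 5.15 meas 1.880 0.0458 cmd 1.869 0.0450 z 0.2099 Ftan -4.6 Frad -7.2 Fz -2.9 w 0.0149 p [0.5172 0.0229 0.2099]
[-0.008   0.0012] [-0.0157  0.0038] [-0.0228  0.0077] [-0.029   0.0128] [-0.0343  0.019 ] [-0.0383  0.026 ] [-0.0411  0.0336] [-0.0424  0.0415]
```

>>> {"fn": "servo_tool", "kwargs": {
  "commands": [
    {"tx": -0.008,"ty": 0.001,"tz": 0,"ax": 0,"ay": 0,"az": 0,"hand": -0.8},
    {"tx": -0.0155,"ty": 0.0035,"tz": 0,"ax": 0,"ay": 0,"az": 0,"hand": -0.8},
    {"tx": -0.023,"ty": 0.0075,"tz": 0,"ax": 0,"ay": 0,"az": 0,"hand": -0.8},
    {"tx": -0.029,"ty": 0.0125,"tz": 0,"ax": 0,"ay": 0,"az": 0,"hand": -0.8},
    {"tx": -0.0345,"ty": 0.019,"tz": 0,"ax": 0,"ay": 0,"az": 0,"hand": -0.8},
    {"tx": -0.0385,"ty": 0.026,"tz": 0,"ax": 0,"ay": 0,"az": 0,"hand": -0.8},
    {"tx": -0.041,"ty": 0.0335,"tz": 0,"ax": 0,"ay": 0,"az": 0,"hand": -0.8},
    {"tx": -0.0425,"ty": 0.0415,"tz": 0,"ax": 0,"ay": 0,"az": 0,"hand": -0.8}
  ]
}}

```text
t: 5.95
eef_pos: [0.4857, -0.027, 0.2097]
eef_rot: [-3.116, -0.383, -0.001]
wrist_force: [4.4, 5.0, -2.0]
gripper_width: 0.0147
gripper_force: 30.1
```

```bash
python3 arc.py -.0425 .0415 .5306 -.0203 .15 8
```

```text
t 5.95 meas -2.993 0.0454 cmd -2.962 0.0447 z 0.2097 Ftan -4.3 Frad -5.1 Fz -2.0 w 0.0147 p [ 0.4857 -0.027   0.2097]
[-0.      0.0067] [0.0009 0.0134] [0.0029 0.0198] [0.0059 0.0258] [0.0097 0.0314] [0.0144 0.0363] [0.0197 0.0404] [0.0256 0.0437]
```

>>> {"fn": "servo_tool", "kwargs": {
  "commands": [
    {"tx": 0,"ty": 0.0065,"tz": 0,"ax": 0,"ay": 0,"az": 0,"hand": -0.8},
    {"tx": 0.001,"ty": 0.0135,"tz": 0,"ax": 0,"ay": 0,"az": 0,"hand": -0.8},
    {"tx": 0.003,"ty": 0.02,"tz": 0,"ax": 0,"ay": 0,"az": 0,"hand": -0.8},
    {"tx": 0.006,"ty": 0.026,"tz": 0,"ax": 0,"ay": 0,"az": 0,"hand": -0.8},
    {"tx": 0.0095,"ty": 0.0315,"tz": 0,"ax": 0,"ay": 0,"az": 0,"hand": -0.8},
    {"tx": 0.0145,"ty": 0.0365,"tz": 0,"ax": 0,"ay": 0,"az": 0,"hand": -0.8},
    {"tx": 0.0195,"ty": 0.0405,"tz": 0,"ax": 0,"ay": 0,"az": 0,"hand": -0.8},
    {"tx": 0.0255,"ty": 0.0435,"tz": 0,"ax": 0,"ay": 0,"az": 0,"hand": -0.8}
  ]
}}

```text
t: 6.75
eef_pos: [0.5215, -0.0646, 0.2097]
eef_rot: [3.118, 0.381, -0.002]
wrist_force: [-3.3, 2.1, 0.3]
gripper_width: 0.0148
gripper_force: 30.5
```

```bash
python3 arc.py .0255 .0435 .5306 -.0203 .06 4
python3 - <<'E'
from h import *
a=snap('scene');crop(a,245,180,300,240,10,'c3.png')
E
```

```text
t 6.75 meas -1.774 0.0453 cmd -1.766 0.0449 z 0.2097 Ftan -3.6 Frad -1.4 Fz 0.3 w 0.0148 p [ 0.5215 -0.0646  0.2097]
[0.0025 0.0011] [0.005  0.0021] [0.0076 0.0029] [0.0102 0.0035]
```

View pics/c3.png

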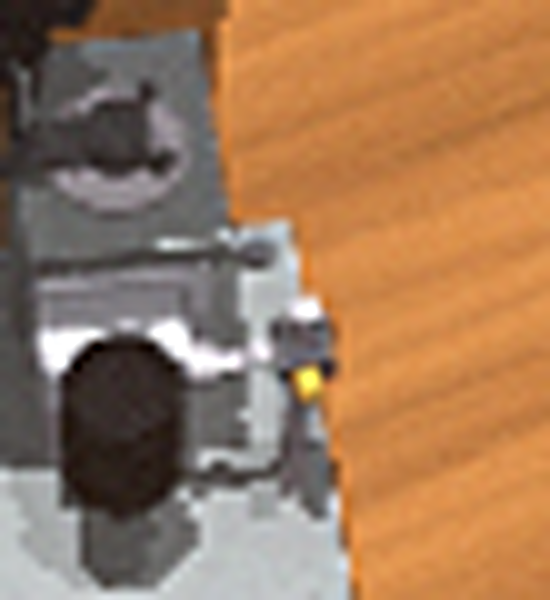

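The close-up shows the head pointer near crop (190–240,355) and the marker pointer near (245–270,348). From here I'll creep towards the stop.

>>> {"fn": "servo_tool", "kwargs": {
  "commands": [
    {"tx": 0.0025,"ty": 0.001,"tz": 0,"ax": 0,"ay": 0,"az": 0,"hand": -0.8},
    {"tx": 0.005,"ty": 0.002,"tz": 0,"ax": 0,"ay": 0,"az": 0,"hand": -0.8},
    {"tx": 0.0075,"ty": 0.003,"tz": 0,"ax": 0,"ay": 0,"az": 0,"hand": -0.8},
    {"tx": 0.01,"ty": 0.0035,"tz": 0,"ax": 0,"ay": 0,"az": 0,"hand": -0.8}
  ]
}}

```text
t: 7.2
eef_pos: [0.532, -0.0653, 0.2098]
eef_rot: [3.118, 0.382, -0.0]
wrist_force: [-4.0, -2.6, -1.1]
gripper_width: 0.0151
gripper_force: 30.3
```

```bash
python3 arc.py .01 .0035 .5306 -.0203 .05 5
```

```text
t 7.20 meas -1.540 0.0451 cmd -1.530 0.0450 z 0.2098 Ftan -4.0 Frad 2.5 Fz -1.1 w 0.0151 p [ 0.532  -0.0653  0.2098]
[0.0022 0.0004] [0.0045 0.0007] [0.0067 0.0008] [0.0089 0.0009] [0.0112 0.0008]
```

>>> {"fn": "servo_tool", "kwargs": {
  "commands": [
    {"tx": 0.0045,"ty": 0.0007,"tz": 0,"ax": 0,"ay": 0,"az": 0,"hand": -0.8},
    {"tx": 0.009,"ty": 0.0009,"tz": 0,"ax": 0,"ay": 0,"az": 0,"hand": -0.8},
    {"tx": 0.009,"ty": 0.0009,"tz": 0,"ax": 0,"ay": 0,"az": 0,"hand": -0.8}
  ]
}}

```text
t: 7.5
eef_pos: [0.5415, -0.0639, 0.2098]
eef_rot: [3.118, 0.382, 0.001]
wrist_force: [-2.0, -3.2, 1.1]
gripper_width: 0.0153
gripper_force: 30.3
```

```bash
python3 arc.py .009 .0009 .5306 -.0203 .05 4
```

```text
t 7.50 meas -1.325 0.0450 cmd -1.329 0.0450 z 0.2098 Ftan -2.7 Frad 2.6 Fz 1.1 w 0.0153 p [ 0.5415 -0.0639  0.2098]
[ 0.0022 -0.0001] [ 0.0045 -0.0002] [ 0.0067 -0.0005] [ 0.0089 -0.0009]
```

>>> {"fn": "servo_tool", "kwargs": {
  "commands": [
    {"tx": 0.0045,"ty": -0.0002,"tz": 0,"ax": 0,"ay": 0,"az": 0,"hand": -0.8},
    {"tx": 0.009,"ty": -0.001,"tz": 0,"ax": 0,"ay": 0,"az": 0,"hand": -0.8},
    {"tx": 0.009,"ty": -0.001,"tz": 0,"ax": 0,"ay": 0,"az": 0,"hand": -0.8}
  ]
}}

```text
t: 7.8
eef_pos: [0.5499, -0.0608, 0.2099]
eef_rot: [3.117, 0.382, 0.001]
wrist_force: [-0.8, -4.3, 0.4]
gripper_width: 0.015
gripper_force: 30.3
```

```bash
python3 arc.py .009 -.001 .5306 -.0203 .05 4
```

```text
t 7.80 meas -1.126 0.0449 cmd -1.127 0.0449 z 0.2099 Ftan -2.5 Frad 3.5 Fz 0.4 w 0.0150 p [ 0.5499 -0.0608  0.2099]
[ 0.0022 -0.0005] [ 0.0044 -0.0011] [ 0.0065 -0.0018] [ 0.0086 -0.0026]
```

>>> {"fn": "servo_tool", "kwargs": {
  "commands": [
    {"tx": 0.0045,"ty": -0.001,"tz": 0,"ax": 0,"ay": 0,"az": 0,"hand": -0.8},
    {"tx": 0.009,"ty": -0.003,"tz": 0,"ax": 0,"ay": 0,"az": 0,"hand": -0.8},
    {"tx": 0.009,"ty": -0.003,"tz": 0,"ax": 0,"ay": 0,"az": 0,"hand": -0.8}
  ]
}}

```text
t: 8.1
eef_pos: [0.558, -0.0558, 0.21]
eef_rot: [3.117, 0.382, 0.002]
wrist_force: [0.8, -5.8, 0.8]
gripper_width: 0.0148
gripper_force: 30.2
```

```bash
python3 arc.py .009 -.003 .5306 -.0203 .05 4
```

```text
t 8.10 meas -0.914 0.0448 cmd -0.915 0.0448 z 0.2100 Ftan -2.9 Frad 5.1 Fz 0.8 w 0.0148 p [ 0.558  -0.0558  0.21  ]
[ 0.0021 -0.0009] [ 0.0041 -0.0019] [ 0.0061 -0.0029] [ 0.0079 -0.0042]
```

>>> {"fn": "servo_tool", "kwargs": {
  "commands": [
    {"tx": 0.0045,"ty": -0.0015,"tz": 0,"ax": 0,"ay": 0,"az": 0,"hand": -0.8},
    {"tx": 0.0088,"ty": -0.0037,"tz": 0,"ax": 0,"ay": 0,"az": 0,"hand": -0.8},
    {"tx": 0.0088,"ty": -0.0037,"tz": 0,"ax": 0,"ay": 0,"az": 0,"hand": -0.8}
  ]
}}

```text
t: 8.4
eef_pos: [0.5651, -0.0493, 0.2098]
eef_rot: [-3.118, -0.383, -0.0]
wrist_force: [-0.5, -1.4, 0.5]
gripper_width: 0.0152
gripper_force: 30.3
```

```bash
sed -i 's/(.045-rc)/(.0455-rc)/' arc.py; python3 arc.py .0088 -.0037 .5306 -.0203 .05 4
```

```text
t 8.40 meas -0.698 0.0451 cmd -0.706 0.0459 z 0.2098 Ftan -1.4 Frad 0.5 Fz 0.5 w 0.0152 p [ 0.5651 -0.0493  0.2098]
[ 0.0017 -0.0015] [ 0.0034 -0.0031] [ 0.005  -0.0047] [ 0.0066 -0.0063]
```

>>> {"fn": "servo_tool", "kwargs": {
  "commands": [
    {"tx": 0.0034,"ty": -0.0031,"tz": 0,"ax": 0,"ay": 0,"az": 0,"hand": -0.8},
    {"tx": 0.0068,"ty": -0.0064,"tz": 0,"ax": 0,"ay": 0,"az": 0,"hand": -0.8},
    {"tx": 0.0068,"ty": -0.0064,"tz": 0,"ax": 0,"ay": 0,"az": 0,"hand": -0.8}
  ]
}}

```text
t: 8.7
eef_pos: [0.5704, -0.0413, 0.2098]
eef_rot: [-3.118, -0.383, -0.001]
wrist_force: [0.3, -4.0, -0.8]
gripper_width: 0.0154
gripper_force: 30.2
```

```bash
python3 arc.py .0068 -.0064 .5306 -.0203 .05 4
```

```text
t 8.70 meas -0.487 0.0450 cmd -0.501 0.0456 z 0.2098 Ftan -3.4 Frad 2.2 Fz -0.8 w 0.0154 p [ 0.5704 -0.0413  0.2098]
[ 0.0015 -0.0017] [ 0.0029 -0.0035] [ 0.0042 -0.0054] [ 0.0054 -0.0073]
```

>>> {"fn": "servo_tool", "kwargs": {
  "commands": [
    {"tx": 0.0029,"ty": -0.0035,"tz": 0,"ax": 0,"ay": 0,"az": 0,"hand": -0.8},
    {"tx": 0.0055,"ty": -0.0074,"tz": 0,"ax": 0,"ay": 0,"az": 0,"hand": -0.8},
    {"tx": 0.0055,"ty": -0.0074,"tz": 0,"ax": 0,"ay": 0,"az": 0,"hand": -0.8}
  ]
}}

```text
t: 9.0
eef_pos: [0.5738, -0.0327, 0.2099]
eef_rot: [-3.118, -0.383, -0.001]
wrist_force: [0.6, -2.2, -0.5]
gripper_width: 0.0149
gripper_force: 30.3
```

```bash
python3 arc.py .0055 -.0074 .5306 -.0203 .05 4
```

```text
t 9.00 meas -0.280 0.0450 cmd -0.299 0.0456 z 0.2099 Ftan -1.9 Frad 1.2 Fz -0.5 w 0.0149 p [ 0.5738 -0.0327  0.2099]
[ 0.0011 -0.002 ] [ 0.0021 -0.004 ] [ 0.003  -0.0061] [ 0.0038 -0.0082]
```

Total turned is 7.71 rad. I'll continue in 0.2 rad steps.

>>> {"fn": "servo_tool", "kwargs": {
  "commands": [
    {"tx": 0.0021,"ty": -0.004,"tz": 0,"ax": 0,"ay": 0,"az": 0,"hand": -0.8},
    {"tx": 0.0038,"ty": -0.0083,"tz": 0,"ax": 0,"ay": 0,"az": 0,"hand": -0.8},
    {"tx": 0.0038,"ty": -0.0083,"tz": 0,"ax": 0,"ay": 0,"az": 0,"hand": -0.8}
  ]
}}

```text
t: 9.3
eef_pos: [0.5753, -0.026, 0.2099]
eef_rot: [3.114, 0.38, -0.001]
wrist_force: [-1.6, -14.6, -0.5]
gripper_width: 0.0149
gripper_force: 30.6
```

```bash
python3 arc.py .0038 -.0083 .5306 -.0203 .05 4
```

```text
t 9.30 meas -0.128 0.0450 cmd -0.098 0.0455 z 0.2099 Ftan -14.7 Frad 0.3 Fz -0.5 w 0.0149 p [ 0.5753 -0.026   0.2099]
[ 0.0007 -0.0022] [ 0.0013 -0.0043] [ 0.0018 -0.0066] [ 0.0022 -0.0088]
```

The head reached the stop at 14.7 N, so I'll ease to about 10 N and hold.

>>> {"fn": "servo_tool", "kwargs": {
  "commands": [
    {"tx": -0.0009,"ty": 0.0029,"tz": 0,"ax": 0,"ay": 0,"az": 0,"hand": -0.8},
    {"tx": -0.0009,"ty": 0.0029,"tz": 0,"ax": 0,"ay": 0,"az": 0,"hand": -0.8},
    {"tx": -0.0009,"ty": 0.0029,"tz": 0,"ax": 0,"ay": 0,"az": 0,"hand": -0.8}
  ]
}}

```text
t: 9.6
eef_pos: [0.5749, -0.0287, 0.2098]
eef_rot: [3.116, 0.38, -0.001]
wrist_force: [-1.4, -9.1, -0.1]
gripper_width: 0.0151
gripper_force: 30.4
```

```bash
python3 arc.py -.0009 .0029 .5306 -.0203 -.1 8
```

```text
t 9.60 meas -0.187 0.0450 cmd -0.164 0.0457 z 0.2098 Ftan -9.2 Frad 0.3 Fz -0.1 w 0.0151 p [ 0.5749 -0.0287  0.2098]
[-0.0021  0.0041] [-0.0045  0.0079] [-0.0074  0.0115] [-0.0105  0.0148] [-0.0139  0.0177] [-0.0177  0.0204] [-0.0216  0.0226] [-0.0258  0.0244]
```

>>> {"fn": "servo_tool", "kwargs": {
  "commands": [
    {"tx": 0.0001,"ty": -0.0005,"tz": 0,"ax": 0,"ay": 0,"az": 0,"hand": -0.8},
    {"tx": 0.0001,"ty": -0.0005,"tz": 0,"ax": 0,"ay": 0,"az": 0,"hand": -0.8},
    {"tx": 0.0001,"ty": -0.0005,"tz": 0,"ax": 0,"ay": 0,"az": 0,"hand": -0.8},
    {"tx": 0.0001,"ty": -0.0005,"tz": 0,"ax": 0,"ay": 0,"az": 0,"hand": -0.8},
    {"tx": 0.0001,"ty": -0.0005,"tz": 0,"ax": 0,"ay": 0,"az": 0,"hand": -0.8},
    {"tx": 0.0001,"ty": -0.0005,"tz": 0,"ax": 0,"ay": 0,"az": 0,"hand": -0.8},
    {"tx": 0.0001,"ty": -0.0005,"tz": 0,"ax": 0,"ay": 0,"az": 0,"hand": -0.8}
  ]
}}

```text
t: 10.3
eef_pos: [0.5749, -0.0283, 0.2099]
eef_rot: [3.116, 0.38, -0.001]
wrist_force: [-1.3, -10.3, -1.0]
gripper_width: 0.0152
gripper_force: 30.4
```

```bash
python3 arc.py .0001 -.0005 .5306 -.0203 -.15 8
python3 - <<'E'
from h import *
a=snap('scene');np.savez('stop.npz',img=a['img'])
crop(a,255,200,285,230,20,'c4.png')
# expected pixels: stand axis (.5306,-.0203), yaw -16.8deg
y=np.radians(-16.8);ex=np.array([np.cos(y),np.sin(y),0]);ey=np.array([-np.sin(y),np.cos(y),0])
o=np.array([.5306,-.0203,0])
for z in(.105,.109,.114):
  print(z,np.round(proj(a,[o+ey*k+[0,0,z] for k in(.03,.04,.05,.06)]),1).tolist())
g=a['img'].sum(2)//3
print(g[205:225,260:278])
E
```

```text
t 10.30 meas -0.178 0.0450 cmd -0.153 0.0456 z 0.2099 Ftan -10.3 Frad 0.5 Fz -1.0 w 0.0152 p [ 0.5749 -0.0283  0.2099]
[-0.0031  0.0061] [-0.0071  0.0116] [-0.0119  0.0165] [-0.0173  0.0206] [-0.0233  0.0239] [-0.0297  0.0262] [-0.0364  0.0275] [-0.0432  0.0279] 0.105 [[263.6, 204.4], [266.4, 204.1], [269.2, 203.8], [272.0, 203.4]]
0.109 [[263.6, 203.8], [266.4, 203.5], [269.2, 203.2], [272.1, 202.9]]
0.114 [[263.6, 203.1], [266.4, 202.8], [269.3, 202.5], [272.1, 202.2]]
[[ 54  45  59  62  67  68  60  74  94  57  59  60  84 109 108  77  79  81]
 [ 45  53  93 104 100 134  81 108 101  51  49  58  92 116 127  76  83  87]
 [120 146 142 143 157 161 103 108 109 112 111 112 111 109 109  82  83  82]
 [129 114 110 112 119 124 103 103 103 103 106 105 104 105 106  81  78  78]
 [118 126 121 119 111 129 107 100 107 101 101 100  98 100 101  98 100  74]
 [131 128 125  96 124 128 102 106 104 101 104 105  98 109 134 161 150  69]
 [135 136 132  98 117 110 104 100 102 102 105 112  98  84 129 157 150  75]
 [134 153 192 132 112 111 102 102 102 100 106  93  51  59  74 105  89  53]
 [142 149 189 158 109 10
[... 176 characters left out ...]
 92  62  62  61  63  67]
 [ 22  18  55 158 146 150 151 151 149 133 102  97  80  69  57  66  73  43]
 [ 26  29  30  87 152 144 142 119 102 105  97 101  78  35  73 136 126  49]
 [ 32  31  34  67  85  91  91 104  98  97 100 106 104  77  86 120 127  86]
 [ 31  29  36  74 109 108 103 101  98 100 106 106 102  90  82 101  99  86]
 [ 30  29  33  76 106 106 107 106  99  97 100 102 105  95  90  83  82  63]
 [ 33  46  39  68 110 105 103 103  99 103 102 100  97  83  90  92  98  65]
 [ 47  35  30  64 108 103 106 101 106  99 100 102 104  90  94  91 102  83]
 [ 41  30  27  73 112 103 101 108 102 107 102 107 103  85  89  95 100 100]
 [ 28  31  33  69 113 102 106  97  75  79  75  78  71  83  91  88  92 121]]
```

View pics/c4.png

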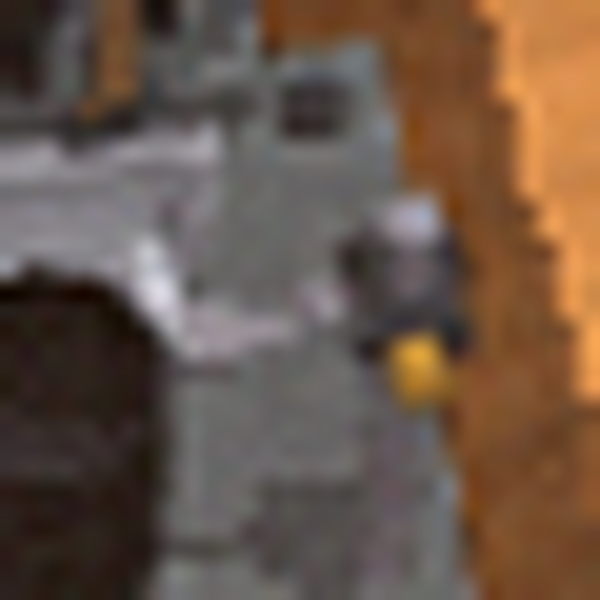

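Held at 10.3 N for 0.7 s. At the stop, the head pointer lies near scene row 216 at columns 264–269. The marker pointer lies near row 214.5 at columns 270–271. I'll average several frames to get sub-pixel rows.

```bash
cat > prof.py <<'E'
from h import *
import sys
def prof(img,c0=263,c1=273):
    # row centroid of pixels brighter than the column's background, rows 209..220
    out=[]
    for c in range(c0,c1):
        v=img[208:222,c].astype(float); bg=np.median(v); w=np.clip(v-bg-6,0,None)
        k=int(np.argmax(w)); lo,hi=max(0,k-2),k+3
        w2=w[lo:hi]; out.append((c,round(float((w2*np.arange(lo,hi)).sum()/max(w2.sum(),1e-6))+208,2),int(w2.sum())))
    return out
if __name__=='__main__':
    ims=[snap('scene')['img'].mean(2) for _ in range(int(sys.argv[1]))]
    m=np.mean(ims,0); np.save(sys.argv[2],m); print('noise',np.std(ims,0)[208:220,265:270].mean())
    print(np.round(m[208:221,262:275]).astype(int)); print(prof(m))
E
python3 prof.py 8 stop.npy
python3 - <<'E'
from prof import *
g=cv2.imread('pics/s.png').mean(2);print(g[204:221,262:275].astype(int));print(prof(g))
E
```

```text
noise 2.346341123462217
[[112 110 117 128 103 105 107 106 105 105 106 107 104]
 [125 116 118 126 101 104 104 102 102 102 101 103 102]
 [128  94 120 127 101 105 105 102 102 106 102 106 135]
 [134 101 116 112 101 101 105 102 105 106  99  87 129]
 [191 131 114 110 100 104 105 103 106 101  52  55  74]
 [194 165 108 106 101 101 102 102 105  98  46  51  81]
 [204 198  93 101 110  98 100 104 131 129  81  63  72]
 [156 189 146 148 134 112 115 113 123 147  94  62  64]
 [ 58 160 150 149 149 149 151 131  95  95  77  70  57]
 [ 29  84 153 148 145 115 106 106 102 104  77  41  70]
 [ 34  70  88  88  91 100 101 102 104 106 104  76  83]
 [ 39  75 105 105 103 103 102 100 100 103 105  94  84]
 [ 36  75 109 103 104 104 101 103 104 103 104  96  92]]
[(263, 214.29, 285), (264, 216.09, 86), (265, 216.01, 93), (266, 216.07, 103), (267, 216.07, 46), (268, 215.9, 45), (269, 215.85, 26), (270, 214.38, 33), (271, 214.66, 56), (272, 208.0, 0)]
[[190 177 136 126  91  97 162 125 100 111 158 192 147]
 [ 63  56  62  67  60  96 157  74  98 108 137 196 204]
 [ 93  84  86 104 105 208 185  87  58  92 161 195 222]
 [132
[... 260 characters left out ...]
 154 218]
 [255 255  92 115 132 105 191 187 187 177  80  94  84]
 [255 255 253 253 212 125 214 201 182 177  71  96  78]
 [ 75 204 217 252 252 253 252 236 227 219 132 114  95]
 [ 42 106 223 255 253 161 154 177 207 251 149 108 110]
 [ 49  75  81  85  78 107 192 183 155 153 117 124  92]
 [ 37  58 107  97  96  95 112 188 185 186 131  25 109]
 [ 42  62 112 106 104  96 115 191 186 190 186 106 104]
 [ 43  71 108  98 109  99 117 187 181 184 184 146  95]
 [ 37  66 109 104 106  98 115 194 185 185 187 149  77]]
[(263, 212.21, 573), (264, 213.91, 338), (265, 214.0, 406), (266, 214.11, 384), (267, 214.19, 188), (268, 213.76, 73), (269, 213.86, 49), (270, 214.31, 51), (271, 214.68, 86), (272, 208.97, 13)]
```

```bash
python3 arc.py 0 0 .5306 -.0203 -.185 8
```

```text
t 10.75 meas -0.178 0.0451 cmd -0.153 0.0456 z 0.2099 Ftan -10.2 Frad -0.2 Fz -1.1 w 0.0148 p [ 0.5749 -0.0283  0.2099]
[-0.004   0.0074] [-0.0093  0.014 ] [-0.0156  0.0194] [-0.0229  0.0237] [-0.0308  0.0265] [-0.0391  0.0278] [-0.0475  0.0275] [-0.0557  0.0258]
```

>>> {"fn": "servo_tool", "kwargs": {
  "commands": [
    {"tx": -0.004,"ty": 0.0075,"tz": 0,"ax": 0,"ay": 0,"az": 0,"hand": -0.8},
    {"tx": -0.0095,"ty": 0.014,"tz": 0,"ax": 0,"ay": 0,"az": 0,"hand": -0.8},
    {"tx": -0.0155,"ty": 0.0195,"tz": 0,"ax": 0,"ay": 0,"az": 0,"hand": -0.8},
    {"tx": -0.023,"ty": 0.0235,"tz": 0,"ax": 0,"ay": 0,"az": 0,"hand": -0.8},
    {"tx": -0.031,"ty": 0.0265,"tz": 0,"ax": 0,"ay": 0,"az": 0,"hand": -0.8},
    {"tx": -0.039,"ty": 0.028,"tz": 0,"ax": 0,"ay": 0,"az": 0,"hand": -0.8},
    {"tx": -0.0475,"ty": 0.0275,"tz": 0,"ax": 0,"ay": 0,"az": 0,"hand": -0.8},
    {"tx": -0.0555,"ty": 0.026,"tz": 0,"ax": 0,"ay": 0,"az": 0,"hand": -0.8}
  ]
}}

```text
t: 11.55
eef_pos: [0.527, -0.0655, 0.2098]
eef_rot: [-3.118, -0.382, -0.002]
wrist_force: [5.5, 3.0, -1.5]
gripper_width: 0.0148
gripper_force: 30.2
```

```bash
python3 arc.py -.0555 .026 .5306 -.0203 -.185 8
```

```text
t 11.55 meas -1.650 0.0453 cmd -1.627 0.0457 z 0.2098 Ftan 5.3 Frad -3.5 Fz -1.5 w 0.0148 p [ 0.527  -0.0655  0.2098]
[-0.0078 -0.0033] [-0.0148 -0.0079] [-0.0208 -0.0138] [-0.0258 -0.0206] [-0.0293 -0.0282] [-0.0314 -0.0363] [-0.032  -0.0447] [-0.031  -0.0531]
```

>>> {"fn": "servo_tool", "kwargs": {
  "commands": [
    {"tx": -0.008,"ty": -0.0035,"tz": 0,"ax": 0,"ay": 0,"az": 0,"hand": -0.8},
    {"tx": -0.015,"ty": -0.008,"tz": 0,"ax": 0,"ay": 0,"az": 0,"hand": -0.8},
    {"tx": -0.021,"ty": -0.014,"tz": 0,"ax": 0,"ay": 0,"az": 0,"hand": -0.8},
    {"tx": -0.026,"ty": -0.0205,"tz": 0,"ax": 0,"ay": 0,"az": 0,"hand": -0.8},
    {"tx": -0.0295,"ty": -0.028,"tz": 0,"ax": 0,"ay": 0,"az": 0,"hand": -0.8},
    {"tx": -0.0315,"ty": -0.0365,"tz": 0,"ax": 0,"ay": 0,"az": 0,"hand": -0.8},
    {"tx": -0.032,"ty": -0.0445,"tz": 0,"ax": 0,"ay": 0,"az": 0,"hand": -0.8},
    {"tx": -0.031,"ty": -0.053,"tz": 0,"ax": 0,"ay": 0,"az": 0,"hand": -0.8}
  ]
}}

```text
t: 12.35
eef_pos: [0.485, -0.0219, 0.2097]
eef_rot: [3.117, 0.381, 0.003]
wrist_force: [10.9, -4.2, -5.6]
gripper_width: 0.015
gripper_force: 29.8
```

```bash
python3 arc.py -.031 -.053 .5306 -.0203 -.15 8
```

```text
t 12.35 meas -3.107 0.0457 cmd -3.106 0.0455 z 0.2097 Ftan 4.6 Frad -10.7 Fz -5.6 w 0.0150 p [ 0.485  -0.0219  0.2097]
[ 0.0019 -0.0065] [ 0.0047 -0.0127] [ 0.0085 -0.0184] [ 0.013  -0.0235] [ 0.0183 -0.0278] [ 0.0242 -0.0313] [ 0.0305 -0.0339] [ 0.0371 -0.0355]
```

```bash
sed -i 's/(.0455-rc)/(.0447-rc)/' arc.py;  python3 arc.py 0 0 .5306 -.0203 -.15 8
```

```text
t 12.35 meas -3.107 0.0457 cmd -3.106 0.0455 z 0.2097 Ftan 4.6 Frad -10.7 Fz -5.6 w 0.0150 p [ 0.485  -0.0219  0.2097]
[ 0.0021 -0.0065] [ 0.0052 -0.0125] [ 0.0091 -0.018 ] [ 0.0136 -0.0229] [ 0.0188 -0.0272] [ 0.0245 -0.0306] [ 0.0307 -0.0332] [ 0.0372 -0.0347]
```

>>> {"fn": "servo_tool", "kwargs": {
  "commands": [
    {"tx": 0.002,"ty": -0.0065,"tz": 0,"ax": 0,"ay": 0,"az": 0,"hand": -0.8},
    {"tx": 0.005,"ty": -0.0125,"tz": 0,"ax": 0,"ay": 0,"az": 0,"hand": -0.8},
    {"tx": 0.009,"ty": -0.018,"tz": 0,"ax": 0,"ay": 0,"az": 0,"hand": -0.8},
    {"tx": 0.0135,"ty": -0.023,"tz": 0,"ax": 0,"ay": 0,"az": 0,"hand": -0.8},
    {"tx": 0.019,"ty": -0.027,"tz": 0,"ax": 0,"ay": 0,"az": 0,"hand": -0.8},
    {"tx": 0.0245,"ty": -0.0305,"tz": 0,"ax": 0,"ay": 0,"az": 0,"hand": -0.8},
    {"tx": 0.0305,"ty": -0.033,"tz": 0,"ax": 0,"ay": 0,"az": 0,"hand": -0.8},
    {"tx": 0.037,"ty": -0.0345,"tz": 0,"ax": 0,"ay": 0,"az": 0,"hand": -0.8}
  ]
}}

```text
t: 13.15
eef_pos: [0.5109, 0.0204, 0.2097]
eef_rot: [3.117, 0.382, -0.004]
wrist_force: [-3.1, -4.1, 2.2]
gripper_width: 0.0151
gripper_force: 30.6
```

```bash
python3 arc.py .037 -.0345 .5306 -.0203 -.05 8; python3 prof.py 8 l1.npy
```

```text
t 13.15 meas 2.021 0.0452 cmd 1.983 0.0445 z 0.2097 Ftan 4.6 Frad -2.3 Fz 2.2 w 0.0151 p [0.5109 0.0204 0.2097]
[ 0.0022 -0.0004] [ 0.0044 -0.0007] [ 0.0066 -0.0008] [ 0.0089 -0.0008] [ 0.0111 -0.0007] [ 0.0133 -0.0004] [ 0.0155 -0.0001] [0.0177 0.0004] noise 2.0626298618846706
[[123 120 123 131 106 106 108 107 105 107 106 105 102]
 [130 111 123 129 104 103 107 104 103 103 101  99 111]
 [123  99 119 126 104 104 104 105 104 104 100 119 218]
 [155 139 108 111 101 104 105 105 106 104  95 107 208]
 [255 254  96 105  97 102 104 102 103 100  82 103  89]
 [255 255  88 109 104  92  95 100 107  98  66  95  79]
 [255 255 227 255 218 106 117 157 195 196 142 112  96]
 [166 255 214 250 254 255 255 221 195 254 149 114 112]
 [ 24 122 255 255 250 170 176 168  86 100 122 125  91]
 [ 45  84 130 118  74  85 110 192 192 188 135  30 105]
 [ 42  57 102  94  97  96 117 191 188 189 188 106 105]
 [ 47  77 109 106 105  98 114 191 182 186 188 146  86]
 [ 44  69 110 105 104  99 117 193 186 185 185 148  78]]
[(263, 213.42, 549), (264, 215.13, 343), (265, 215.0, 397), (266, 215.08, 391), (267, 215.29, 206), (268, 215.3, 194), (269, 215.62, 77), (270, 215.3, 129), (271, 215.15, 183), (272, 218.97, 159)]
```

>>> {"fn": "servo_tool", "kwargs": {
  "commands": [
    {"tx": 0.0045,"ty": -0.0007,"tz": 0,"ax": 0,"ay": 0,"az": 0,"hand": -0.8},
    {"tx": 0.009,"ty": -0.0008,"tz": 0,"ax": 0,"ay": 0,"az": 0,"hand": -0.8},
    {"tx": 0.0135,"ty": -0.0004,"tz": 0,"ax": 0,"ay": 0,"az": 0,"hand": -0.8},
    {"tx": 0.018,"ty": 0.0005,"tz": 0,"ax": 0,"ay": 0,"az": 0,"hand": -0.8},
    {"tx": 0.018,"ty": 0.0005,"tz": 0,"ax": 0,"ay": 0,"az": 0,"hand": -0.8}
  ]
}}

```text
t: 14.05
eef_pos: [0.5302, 0.0249, 0.2097]
eef_rot: [-3.118, -0.382, -0.0]
wrist_force: [-3.4, -0.6, 2.6]
gripper_width: 0.0149
gripper_force: 30.7
```

```bash
python3 arc.py .018 .0005 .5306 -.0203 -.05 8; python3 prof.py 8 l2.npy | head -15
```

```text
t 14.05 meas 1.579 0.0452 cmd 1.577 0.0446 z 0.2097 Ftan 3.4 Frad -0.6 Fz 2.6 w 0.0149 p [0.5302 0.0249 0.2097]
[0.0022 0.0006] [0.0043 0.0012] [0.0064 0.002 ] [0.0084 0.0029] [0.0104 0.0039] [0.0124 0.005 ] [0.0143 0.0062] [0.0161 0.0075] noise 2.024421878191405
[[128 118 124 130  85 112 111 109 105 106 106 102 102]
 [129 111 122 131 104 106 104 106 105 104 101  97 111]
 [125 101 118 124 104 104 105 103 105 103 101 118 219]
 [158 142 107 109 100 104 104 104 106 105  99 105 209]
 [255 254 107 153  96 104 103 102 104  99  83 105  91]
 [255 255  68  86 105  90  99  99 107  97  65  95  80]
 [255 255 252 255 218 115 153 156 196 198 142 113  95]
 [132 248 216 251 254 255 255 221 202 255 151 116 113]
 [ 28 130 255 255 253 175 172 122  84  86  84 129  94]
 [ 43  86 124  76  76  89  92  94 100 101  74  33 110]
 [ 40  56 100  98  99 103 102 103 102 103 100  71 111]
 [ 48  79 111 106 105 102 101  99  99 108  98  94  92]
 [ 41  69 110 105 106 102 101 105 126 191 114 150  82]]Traceback (most recent call last):
  File "prof.py", line 14, in <module>
    print(np.round(m[208:221,262:275]).astype(int)); print(prof(m))
                                                           ~~~~^^^
  File "prof.py", line 9, in prof
    w2=w[lo:hi]; out.append((c,round(float((w2*np.arange(lo,hi)).sum()/max(w2.sum(),1e-6))+208,2),int(w2.sum())))
                                            ~~^~~~~~~~~~~~~~~~~
ValueError: operands could not be broadcast together with shapes (3,) (5,)
```

>>> {"fn": "servo_tool", "kwargs": {
  "commands": [
    {"tx": 0.0043,"ty": 0.0012,"tz": 0,"ax": 0,"ay": 0,"az": 0,"hand": -0.8},
    {"tx": 0.0085,"ty": 0.003,"tz": 0,"ax": 0,"ay": 0,"az": 0,"hand": -0.8},
    {"tx": 0.0125,"ty": 0.005,"tz": 0,"ax": 0,"ay": 0,"az": 0,"hand": -0.8},
    {"tx": 0.016,"ty": 0.0075,"tz": 0,"ax": 0,"ay": 0,"az": 0,"hand": -0.8},
    {"tx": 0.016,"ty": 0.0075,"tz": 0,"ax": 0,"ay": 0,"az": 0,"hand": -0.8}
  ]
}}

```text
t: 14.95
eef_pos: [0.5478, 0.0213, 0.2098]
eef_rot: [-3.118, -0.382, -0.001]
wrist_force: [-2.3, 3.1, 3.2]
gripper_width: 0.015
gripper_force: 30.7
```

```bash
python3 arc.py .016 .0075 .5306 -.0203 -.05 8; python3 prof.py 8 l3.npy 2>/dev/null| head -15;python3 - <<'E'
from h import *
a=snap('scene');crop(a,255,200,285,230,20,'c5.png')
E
```

```text
t 14.95 meas 1.179 0.0450 cmd 1.178 0.0446 z 0.2098 Ftan 3.3 Frad 2.0 Fz 3.2 w 0.0150 p [0.5478 0.0213 0.2098]
[0.0018 0.0013] [0.0035 0.0028] [0.0051 0.0043] [0.0067 0.0059] [0.0081 0.0076] [0.0095 0.0094] [0.0108 0.0112] [0.0119 0.0131] noise 2.249100062712939
[[127 117 124 131  76  79  82  80  79  81  93 106 101]
 [129  94 123 129  76  79  80  78  76  83 104 100 113]
 [131 110 120 126  73  77  77  76  85 109  99 120 219]
 [198 140 114  99  71  76  80  83 109 107  96 100 210]
 [255 255 153  79  71  81 107 102 105  99  81 105  89]
 [255 255  70  93 123  95  99  99 105  99  64  95  78]
 [255 255 254 255 216 148 152 157 195 199 141 112  96]
 [ 65 191 220 253 254 255 255 225 201 255 151 115 112]
 [ 35 138 255 254 217 165 129 124  86  87  83 130  95]
 [ 46  74  80  82  79  93  96  95 101  99  73  34 110]
 [ 41  52  78  68  77 102 104 103 104 107 102  71 114]
 [ 47  68  81  84 109 105 103 102 103 103 106  90  95]
 [ 39  69 112 109 107 104 103 102 104 103 105  94  88]]
[(263, 213.2, 497), (264, 215.0, 360), (265, 215.0, 422), (266, 214.88, 419), (267, 215.07, 253), (268, 214.89, 209), (269, 214.82, 180), (270, 214.52, 177), (271, 214.62, 236), (272, 214.57, 79)]
```

View pics/c5.png

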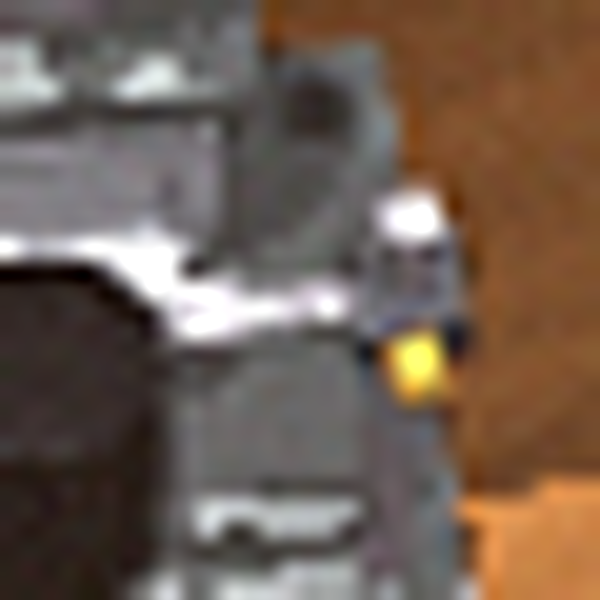

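The head pointer is now nearly in line with the marker: rows 215.05, 214.92 and 214.82 at columns 267–269, against the marker at about 214.6. I'll add 0.1 rad and release.

>>> {"fn": "servo_tool", "kwargs": {
  "commands": [
    {"tx": 0.0018,"ty": 0.0013,"tz": 0,"ax": 0,"ay": 0,"az": 0,"hand": -0.8},
    {"tx": 0.0036,"ty": 0.0028,"tz": 0,"ax": 0,"ay": 0,"az": 0,"hand": -0.8},
    {"tx": 0.0036,"ty": 0.0028,"tz": 0,"ax": 0,"ay": 0,"az": 0,"hand": -0.8},
    {"tx": 0.0036,"ty": 0.0028,"tz": 0,"ax": 0,"ay": 0,"az": 0,"hand": -0.2},
    {"tx": 0.0036,"ty": 0.0028,"tz": 0,"ax": 0,"ay": 0,"az": 0,"hand": 0.1},
    {"tx": 0.0036,"ty": 0.0028,"tz": 0,"ax": 0,"ay": 0,"az": 0,"hand": 0.1},
    {"tx": 0.0036,"ty": 0.0028,"tz": 0,"ax": 0,"ay": 0,"az": 0,"hand": 0.1}
  ]
}}

```text
t: 16.1
eef_pos: [0.5512, 0.0191, 0.2096]
eef_rot: [3.118, 0.382, -0.0]
wrist_force: [-0.0, 0.5, 0.1]
gripper_width: 0.0468
gripper_force: 0.0
```

>>> {"fn": "servo_tool", "kwargs": {
  "commands": [
    {"tx": 0,"ty": 0,"tz": -0.03,"ax": 0,"ay": 0,"az": 0,"hand": 0.1},
    {"tx": 0,"ty": 0,"tz": -0.06,"ax": 0,"ay": 0,"az": 0,"hand": 0.1},
    {"tx": 0,"ty": 0,"tz": -0.1,"ax": 0,"ay": 0,"az": 0,"hand": 0.1},
    {"tx": -0.05,"ty": 0,"tz": -0.1,"ax": 0,"ay": 0,"az": 0,"hand": 0.1},
    {"tx": -0.1,"ty": 0.05,"tz": -0.1,"ax": 0,"ay": 0,"az": 0,"hand": 0.1},
    {"tx": -0.1,"ty": 0.1,"tz": -0.1,"ax": 0,"ay": 0,"az": 0,"hand": 0.1},
    {"tx": -0.1,"ty": 0.15,"tz": -0.1,"ax": 0,"ay": 0,"az": 0,"hand": 0.1},
    {"tx": -0.1,"ty": 0.2,"tz": -0.1,"ax": 0,"ay": 0,"az": 0,"hand": 0.1}
  ]
}}

```text
t: 16.9
eef_pos: [0.4985, -0.1854, 0.3103]
eef_rot: [3.117, 0.381, 0.002]
wrist_force: [1.3, 0.9, 0.7]
gripper_width: 0.047
gripper_force: 0.0
```

```bash
python3 prof.py 8 l4.npy 2>/dev/null| head -15;python3 - <<'E'
from h import *
a=snap('scene');b=snap('top');print(r.get_state()['eef_pos'])
A=cv2.resize(a['img'][180:230,240:290],(400,400),interpolation=cv2.INTER_CUBIC)
B=cv2.resize(b['img'][165:215,245:295],(400,400),interpolation=cv2.INTER_CUBIC)
cv2.imwrite('pics/c6.png',np.hstack([A,B])[:,:,::-1])
E
```

```text
noise 2.0919094517117496
[[131 119 126 131 100 120 202 197 192 189 192 194 194]
 [130  97 125 131 100 128 197 189 188 187 186 188 187]
 [136 113 121 127 125 202 197 189 187 190 187 194 241]
 [203 142 112 111  93 117 199 189 192 194 183 156 220]
 [255 255  93 103  98 119 200 190 193 182  87  98  90]
 [255 255 108 154 137 111 195 188 193 181  73  93  81]
 [255 255 254 254 221 160 215 213 232 232 137 112  97]
 [ 62 188 223 253 254 255 255 217 199 255 153 120 118]
 [ 37 140 255 255 214 123 126  80  89  87  86 133  96]
 [ 50  76  84  84  81  97 100 100 100  98  74  34 112]
 [ 45  55  86 105 104 105 102 109 107 107 109  75 113]
 [ 48  75 114 109 106 104 123 205 200 201 202 154  91]
 [ 39  72 112 110 107 101 123 199 190 191 193 150  82]]
[(263, 213.19, 486), (264, 215.0, 373), (265, 215.0, 387), (266, 214.85, 380), (267, 214.79, 166), (268, 214.8, 66), (269, 214.55, 39), (270, 214.03, 35), (271, 214.62, 97), (272, 219.7, 56)]
[ 0.49891336 -0.18232763  0.3102199 ]
```

View pics/c6.png

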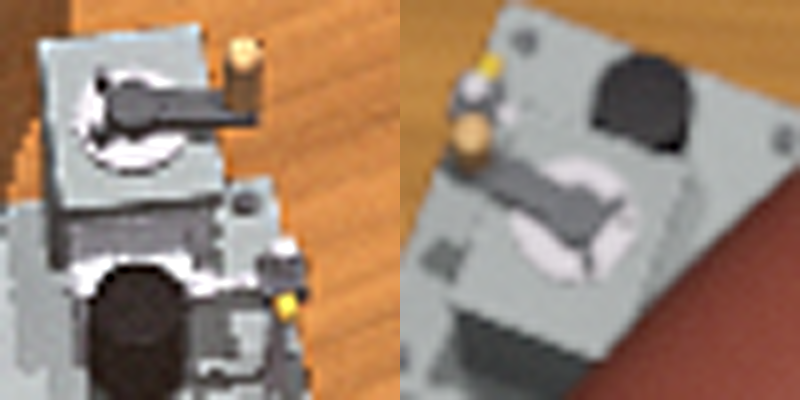

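The crops show the crank released with its grip at crop (242,50). The two pointers form one continuous line, and the arm is clear of everything.

```bash
python3 -c "
from station import r
print(r.hand_in())"
```

```text
the job is handed in; nothing more can be done
None
```

I seated the head on its stop at about 10 N for over half a second, wound it back up from below to the marker (about 7.8 mm above the stop, roughly ±0.5 mm from the images), let go of the crank and handed the job in at about 17 s; seating peaked at 14.7 N and no verdict was returned.

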